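# Fill the clip chute at the rack-assembly bench

## Task

Load the two loose steel saddle clips from the bench into the upper part of the gravity chute, behind the closed gate, so that they queue behind the clip already there and lie the same way up as it: feet down, straddling the chute's centre rail. Then lift the gate by its handle and leave it raised so that all three clips run down to the stop at the foot. Leave the wrench, the tape and the carton where they are.

Things in the scene. Friction and masses are not known exactly. Their poses are not given: they have to be found in the camera images.
- chute: Fixed chute stand of dark steel with a 350 x 100 x 6 mm foot plate. Origin: on the bench, right below the gate; x points downhill (level), y across the chute, z up. The gate splits the chute into the upper part (negative x, where clips are loaded) and the lower part (positive x).
- lane: Aluminium trough, 24 degrees down along its x. Origin: trough floor, midway across, at the gate, 85 mm above bench; y across, z square to floor. Floor x = -215 mm (open top end) to +145 (stop plate, 28 high). Walls 10 mm high, 44 apart inside, 52 outside. Centre rail 14 wide, 10 high, full length. Slippery: a clip set feet down slides downhill by itself.
- gate (a joint): Lift of the gate: 0 closed, 0.04 m fully up. Slides straight up, takes about 3.5 N, stays where left. Its steel plate (4 mm thick, 52 wide) ends 13 mm above the lane floor when closed: it stops clips but clears the rail; lifted 20 mm or more it lets clips pass. Runs between two guides 56 mm apart inside, tops 128 mm above the bench.
- gate_handle (a point): Centre of the gate's black bar handle: 44 mm long across the chute, 12 mm thick along the chute's x, 14 mm high; 77 mm above the lane origin when the gate is closed.
- clip_first: Steel saddle clip, the same as the other two, that already lies the right way up in the upper part of the lane against the closed gate. Same size and axes as clip_flat.
- clip_flat: Loose steel saddle clip, a U-channel 44 mm long (x), 36 wide (y), 24 high (z), of 5 mm steel, about 120 g: flat web on top (z 19 to 24 mm), two legs 26 mm apart inside, feet at z = 0. Origin midway between the feet at their level; z points from feet to web. A half turn about z changes nothing. Stands feet down on the bench. In the lane its x lies along the lane's x, either way round.
- clip_side: Loose saddle clip like clip_flat, but lying on its side on the bench: it rests on the outside of one leg (36 mm tall as it lies), its length (x) and its z level, the web upright on the side facing roughly away from the robot (up to 60 degrees off), the open side towards it. Its origin is then 18 mm above the bench.
- wrench: Loose open-end wrench 170 mm long lying on the bench; to be left alone.
- tape: Roll of tape, 96 mm across and 45 mm high, lying flat on the bench; to be left alone.
- carton: Closed carton 130 x 160 x 140 mm standing on the bench; to be left alone.
There are look-alikes about, which are no part of the job. What is shaped like the clip_flat but blue or green is not meant.

How it is judged:
On the way:
1. with the gate closed, all three clips lie feet down astride the rail in the upper part of the lane (x of clip_first in the frame of lane between -0.205 and -0.01 m and y of clip_first in the frame of lane between -0.007 and 0.007 m and z of clip_first in the frame of lane between -0.004 and 0.004 m and angle between the z axis of each of clip_first, clip_flat, clip_side and the z axis of lane, either way round below 0.14 rad and angle between each of clip_first, clip_flat, clip_side's own z axis and vertical below 0.8 rad and linear speed of each of clip_first, clip_flat, clip_side below 0.03 m/s and x of clip_flat in the frame of lane between -0.205 and -0.01 m and y of clip_flat in the frame of lane between -0.007 and 0.007 m and z of clip_flat in the frame of lane between -0.004 and 0.004 m and x of clip_side in the frame of lane between -0.205 and -0.01 m and y of clip_side in the frame of lane between -0.007 and 0.007 m and z of clip_side in the frame of lane between -0.004 and 0.004 m and value of joint gate below 0.006 m), for 0.2 s.
At the end, for the whole second after the job is handed in: Gate up more than 20 mm; all three clips at rest in the lower lane (centres 22 to 140 mm below the gate), feet down astride the rail: feet within 4 mm of the floor, within 7 mm of the middle, square to the floor within 8 degrees (x of clip_first in the frame of lane between 0.022 and 0.14 m and y of clip_first in the frame of lane between -0.007 and 0.007 m and z of clip_first in the frame of lane between -0.004 and 0.004 m and angle between the z axis of each of clip_first, clip_flat, clip_side and the z axis of lane, either way round below 0.14 rad and angle between each of clip_first, clip_flat, clip_side's own z axis and vertical below 0.8 rad and linear speed of each of clip_first, clip_flat, clip_side below 0.03 m/s and x of clip_flat in the frame of lane between 0.022 and 0.14 m and y of clip_flat in the frame of lane between -0.007 and 0.007 m and z of clip_flat in the frame of lane between -0.004 and 0.004 m and x of clip_side in the frame of lane between 0.022 and 0.14 m and y of clip_side in the frame of lane between -0.007 and 0.007 m and z of clip_side in the frame of lane between -0.004 and 0.004 m and value of joint gate above 0.02 m); the robot touches nothing.
It fails at once if the wrench, the tape or the carton is moved by more than 30 mm (distance of any of wrench, tape, carton from where it was at the start of the episode above 0.03 m).
It also fails if it takes over 64 s, if anything falls off the work surface, if the arm or the gripper's body presses on something with over 40 N, if the wrist force passes 120 N, or if a joint passes its speed limit or range.

## Robot

A 6-joint arm with a two-finger parallel gripper is mounted at the origin on the work surface. World frame = base frame: x ahead of the robot, y to its left, z up, the work surface at z = 0. Lengths are in m, angles in rad, forces in N, time in s.
With the tool pointing down it reaches from about 0.35 to 0.85 m from the base axis. Payload 8.1 kg.
Tool frame: the origin (TCP) lies at the very end of the fingers, on their centre line; the grasp point (between the pads) lies 19 mm behind it; x points along the fingers, y is the direction in which the jaws open and shut, and the axes are right-handed (so a half turn about x gives the same grasp; the last joint's range is limited). The gripper opens to 93 mm and grips with 3 to 60 N. Pads are 15 mm wide; open, the fingers measure 128 mm over their backs; the gripper's body (75 mm by 188 mm) begins 65 mm behind the grasp point.
Start: joints at [1.044, 0.13, 1.488, -0, 1.523, -0.085], TCP at [0.257, 0.542, 0.219] pointing down, gripper open.
Joint ranges: [-2.96, 2.96], [-0.89, 2.26], [0.02, 2.5], [-1.34, 4.48], [0, 2.73], [-2.66, 2.66]. Speed limits (rad/s): [2.39, 2.39, 2.79, 3.14, 3.14, 3.14].

## Interface

Orientations are given as a rotation vector (axis times angle).
In Python, from plant import * gives the robot as it stands. The module is installed in compiled form; this text tells all that it offers.
- The arm moves only by the tool apply_moves, never from a script. Its argument "series" is a list of rows, each an object with "jaw": the gripper's target within -1 to 1 (shut at 1, half-way at 0, fully open at -1); "linear": the shift along the tool's x, y, z normalised to -1 to 1, where 1 is 0.6 m, a list of three; "roll": the turn about the tool's x normalised to -1 to 1, where 1 is 30 degrees. A call has 1 to 20 rows; each row is the pose to reach, as a shift and turn from the pose measured when the call began, along the tool's axes at that moment; what a row does not reach only later rows make up. A row lasts 1/8 s, in which the tool goes at most 62.5 mm and 10.7 degrees, less where a joint would pass 70% of its speed; a pose out of reach is approached as far as the arm can. A call with a number of a shift or a turn outside -1 to 1 is refused whole. A call with a gripper value outside its range is refused whole. The fingers move at their own pace and stop on an object; "force" is the grip in N (left out, the last holds). Time passes only in rows, so rows that repeat a pose let the fingers close. It gives the time, the measured TCP pose, the force and the opening at its end, in the units of the state.
- read_state(): the state, without advancing time (a new reading comes with each control period).
- read_camera(name): name is "scene" or "top" or "wrist"; returns a dict with "pixels" (420x560x3 uint8, blue, green, red), "intrinsics" (3x3 intrinsics, pixels), "D" ([k1, k2, p1, p2, k3] as OpenCV has them; the pictures are not rectified), "rvec" (rotation vector, rad) and "tvec" (3), from world to camera coordinates, as OpenCV has them; the wrist camera has in their place "tool_from_camera" (4x4, takes a point from camera to tool coordinates, whose origin is the TCP and whose axes are the tool frame's). Camera axes: x right, y down, z forward; pixel columns grow to the right and rows downward; lengths in m; the calibration is good to about 2 mm. A picture is of the moment at which its call begins: read the wrist's pose just before it. There is no depth.
- close_job(): hands the job in, once; it reports no verdict.
The state is a dict: "t": time; "q": joint angles; "dq": joint speeds; "joint_torque": joint torques, N m; "tool_pos": TCP position; "orientation": TCP orientation; "force": force on the tool from outside, world axes, zero at the start; "wrist_torque": the same for the moment, N m; "opening": finger opening in m.
Only numpy, scipy, OpenCV 4.12 (cv2) and the standard library are available. Lean on these libraries where they do the work, as an engineer would, in place of code of your own. Each camera call takes 0.05 s, during which the arm holds its last target. There are 200 camera calls.

## Working session

There is one attempt and no reset: what is moved stays moved. The work goes in short steps, Python scripts to look and compute and a tool call to move; the robot and the scene stay as the last step left them, time stands still between calls to the robot, and variables do not carry over. Pictures are saved under pics/ and viewed, about 8 in all and at most 12, crops included, and the job is handed in when it is done.

Besides the shell and the picture viewer there is one more tool, called in YAML: its name, and indented under it one key for each argument. apply_moves: Moves the arm, as the interface text tells. Its arguments: {"type":"object","properties":{"series":{"type":"array"},"force":{"type":"number"}},"required":["series"]}

```bash
mkdir -p pics; ls; python3 - <<'E'
from plant import *
import cv2,pickle
s=read_state();print({k:(v.round(3).tolist() if hasattr(v,'round') else v) for k,v in s.items()})
C={}
for n in("scene","top","wrist"):
    c=read_camera(n);C[n]=c;cv2.imwrite(f"pics/{n}0.png",c["pixels"])
    print(n,{k:v for k,v in c.items() if k!="pixels"})
C["state"]=s
pickle.dump(C,open("c0.pkl","wb"))
E
```

```text
pics
{'t': 0.0, 'q': [1.044, 0.131, 1.489, 0.0, 1.523, -0.085], 'dq': [0.001, 0.002, 0.0, 0.0, 0.0, 0.0], 'joint_torque': [-0.0, -55.984, -49.175, 0.077, 0.036, -0.0], 'tool_pos': [0.256, 0.542, 0.218], 'orientation': [0.345, 1.543, -0.348], 'force': [1.113, -0.34, 0.471], 'wrist_torque': [0.019, 0.036, -0.006], 'opening': 0.09266945193934263}
scene {'intrinsics': array([[512.02859115,   0.        , 282.33037929],
       [  0.        , 512.02859115, 210.65219171],
       [  0.        ,   0.        ,   1.        ]]), 'D': array([-0.11823793,  0.        ,  0.        ,  0.        ,  0.        ]), 'rvec': array([ 1.63982777,  1.95163928, -0.77571882]), 'tvec': array([ 0.17656098, -0.29445165,  2.00030925])}
top {'intrinsics': array([[546.96234018,   0.        , 280.40333904],
       [  0.        , 546.96234018, 212.11213729],
       [  0.        ,   0.        ,   1.        ]]), 'D': array([-0.20379063,  0.        ,  0.        ,  0.        ,  0.        ]), 'rvec': array([ 2.14446931, -2.20039353,  0.0703664 ]), 'tvec': array([-0.04228615,  0.58424785,  1.93579556])}
wrist {'intrinsics': array([[351.00787051,   0.        , 277.98361964],
       [  0.        , 351.00787051, 203.21081885],
       [  0.        ,   0.        ,   1.        ]]), 'D': array([-0.02223129,  0.        ,  0.        ,  0.        ,  0.        ]), 'tool_from_camera': array([[ 2.35226400e-04, -2.80814176e-01,  9.59762128e-01,
        -1.65989587e-01],
       [ 9.99999430e-01,  1.06602637e-03,  6.68176504e-05,
        -5.41465567e-04],
       [-1.04189508e-03,  9.59761565e-01,  2.80814267e-01,
        -7.80763265e-02],
       [ 0.00000000e+00,  0.00000000e+00,  0.00000000e+00,
         1.00000000e+00]])}
```

View pics/top0.png

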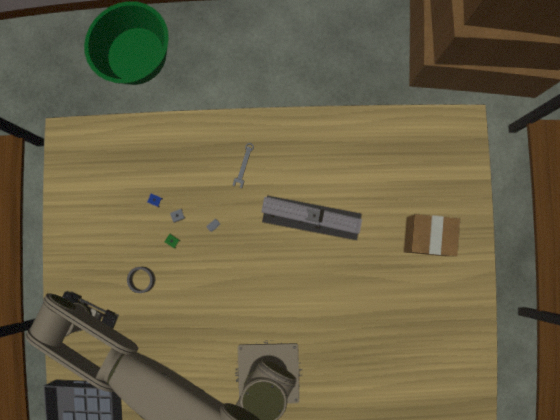

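View pics/scene0.png

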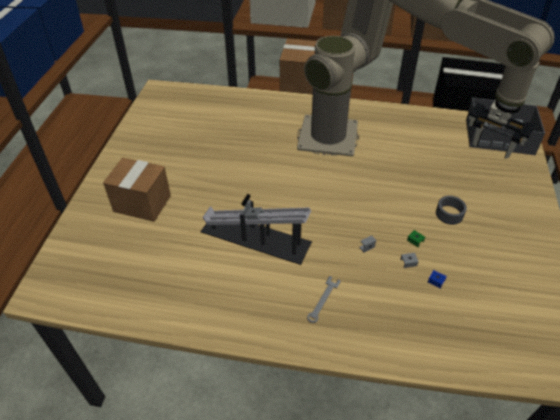

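The top view shows a grey clip with a wide top at (177,215), a narrow grey one at (213,225), look-alikes in blue (154,200) and green (172,240), and the chute from (263,205) to (360,225). By the description, clip_flat is the wide grey one and clip_side the narrow grey one. One enlarged crop should confirm this.

```bash
cat > h.py <<'E'
import numpy as np,cv2,pickle
from scipy.spatial.transform import Rotation as R
def cam(c,st=None):
    "K,D,Rcw,t (world to camera)"
    if "rvec" in c: return c["intrinsics"],c["D"],cv2.Rodrigues(c["rvec"])[0],np.array(c["tvec"]).ravel()
    T=np.eye(4);T[:3,:3]=R.from_rotvec(st["orientation"]).as_matrix();T[:3,3]=st["tool_pos"]
    I=np.linalg.inv(T@c["tool_from_camera"]);return c["intrinsics"],c["D"],I[:3,:3],I[:3,3]
def proj(cm,P):
    K,D,Rm,t=cm;return cv2.projectPoints(np.atleast_2d(np.float64(P)),cv2.Rodrigues(Rm)[0],t,K,D)[0][:,0]
def ray(cm,uv):
    K,D,Rm,t=cm;n=cv2.undistortPoints(np.float64(uv).reshape(-1,1,2),K,D)[:,0]
    d=np.c_[n,np.ones(len(n))]@Rm;return -Rm.T@t,d
def unproj(cm,uv,z=0):
    o,d=ray(cm,uv);return o+d*((z-o[2])/d[:,2])[:,None]
E
python3 - <<'E'
from h import *
C=pickle.load(open("c0.pkl","rb"))
t=cam(C["top"])
pts=dict(flat=(177,215),side=(213,225),blue=(154,200),green=(172,240),tape=(141,280),wr=(243,165))
for k,v in pts.items(): print(k,unproj(t,[v],.02).round(3))
print("chute ends",unproj(t,[(263,203),(360,228)],.1).round(3))
im=C["top"]["pixels"]
a=cv2.resize(im[190:245,140:240],(800,440),interpolation=cv2.INTER_CUBIC)
cv2.imwrite("pics/crop_top.png",a)
E
```

```text
flat [[0.583 0.318 0.02 ]]
side [[0.543 0.186 0.02 ]]
blue [[0.64  0.403 0.02 ]]
green [[0.492 0.337 0.02 ]]
tape [[0.35  0.455 0.02 ]]
wr [[0.758 0.074 0.02 ]]
chute ends [[ 0.61   0.001  0.1  ]
 [ 0.515 -0.331  0.1  ]]
```

View pics/crop_top.png

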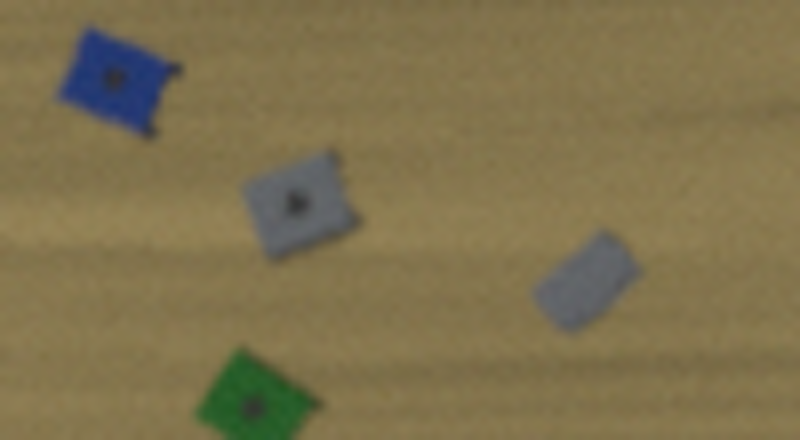

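The crop confirms the choice: clip_flat is the grey plate with a hole at top-view (177,215), and clip_side is the narrow grey one at (213,225). Blue and green are ruled out. Next I'll get wrist-camera views for precision.

```bash
cat >> h.py <<'E'
def plan(st,targets):
    "targets: (x,y,z,jaw yaw deg or None): prints linear/roll units from present pose"
    M=R.from_rotvec(st["orientation"]).as_matrix();p=np.array(st["tool_pos"])
    yaw=np.degrees(np.arctan2(M[1,1],M[0,1]))
    print("pos",p.round(4),"yaw_y",yaw.round(2),"tilt",M[:,0].round(4),"q6",round(st["q"][5],3))
    for *t,a in targets:
        d=M.T@(np.array(t)-p)/.6
        # turn about tool x (down): +roll lowers world yaw
        r=0 if a is None else -((a-yaw+90)%180-90)/30
        n=np.linalg.norm(d)*.6/.0625
        print(d.round(4).tolist(),"roll",round(r,3),"rows",round(max(n,abs(r)*30/10.7),1))
E
python3 - <<'E'
from h import *
from plant import *
s=read_state();M=R.from_rotvec(s["orientation"]).as_matrix();print(M.round(3))
plan(s,[(.52,.26,.30,None),(.50,-.10,.36,None)])
E
```

```text
[[-0.001  0.428  0.904]
 [-0.001  0.904 -0.428]
 [-1.    -0.001 -0.   ]]
pos [0.2563 0.542  0.2178] yaw_y 64.69 tilt [-7.0e-04 -1.2e-03 -1.0e+00] q6 -0.085
[-0.1367, -0.2372, 0.5983] roll 0 rows 6.3
[-0.2359, -0.794, 0.8246] roll 0 rows 11.2
```

apply_moves:
  series:
    - {"jaw":-1,"linear":[-0.137,-0.237,0.56],"roll":-0.5}
    - {"jaw":-1,"linear":[-0.137,-0.237,0.56],"roll":-0.5}
    - {"jaw":-1,"linear":[-0.137,-0.237,0.56],"roll":-0.5}
    - {"jaw":-1,"linear":[-0.137,-0.237,0.56],"roll":-0.5}
    - {"jaw":-1,"linear":[-0.137,-0.237,0.56],"roll":-0.5}
    - {"jaw":-1,"linear":[-0.137,-0.237,0.56],"roll":-0.5}
    - {"jaw":-1,"linear":[-0.137,-0.237,0.56],"roll":-0.5}
    - {"jaw":-1,"linear":[-0.137,-0.237,0.56],"roll":-0.5}
    - {"jaw":-1,"linear":[-0.137,-0.237,0.56],"roll":-0.5}

```text
t: 1.27
tool_pos: [0.4982, 0.271, 0.2995]
orientation: [0.139, 1.568, -0.141]
force: [-0.1, 0.1, 0.7]
opening: 0.0929
```

```bash
python3 - <<'E'
from h import *
from plant import *
s=read_state();c=read_camera("wrist");pickle.dump((s,c),open("w1.pkl","wb"))
plan(s,[(.46,-.12,.34,90)])
im=c["pixels"];cv2.imwrite("pics/w1.png",im)
cm=cam(c,s)
print(proj(cm,[[.583,.318,.02],[.543,.186,.02],[.59,-.05,.14]]))
E
```

```text
pos [0.4982 0.271  0.2995] yaw_y 79.79 tilt [-0.0019 -0.0013 -1.    ] q6 -0.984
[-0.0665, -0.6528, 0.0528] roll -0.34 rows 6.3
[[324.36130763 220.14777513]
 [221.73031924 208.60759289]
 [  3.46453224 317.89155029]]
```

View pics/w1.png

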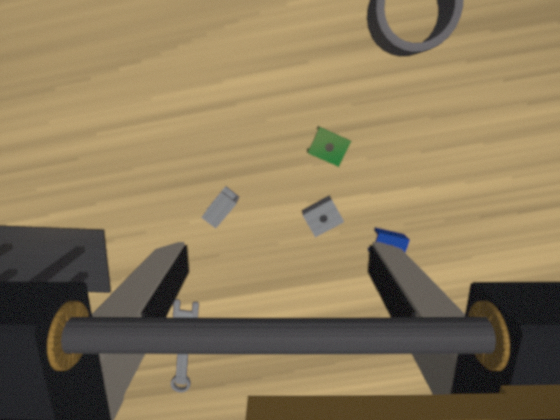

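w1 shows clip_flat at (323,217), clip_side at (220,207) with its open side towards the upper right of the image, the tape at (415,20), the wrench at (185,345), and the chute foot plate's upper end at (105,260). The look-alikes are green (329,147) and blue (392,239). Next, a view over the chute.

apply_moves:
  series:
    - {"jaw":-1,"linear":[-0.1,-0.66,0.25],"roll":0.5}
    - {"jaw":-1,"linear":[-0.1,-0.66,0.25],"roll":0.5}
    - {"jaw":-1,"linear":[-0.1,-0.66,0.25],"roll":0.5}
    - {"jaw":-1,"linear":[-0.1,-0.66,0.25],"roll":0.5}
    - {"jaw":-1,"linear":[-0.1,-0.66,0.25],"roll":0.5}
    - {"jaw":-1,"linear":[-0.1,-0.66,0.25],"roll":0.5}
    - {"jaw":-1,"linear":[-0.1,-0.66,0.25],"roll":0.5}
    - {"jaw":-1,"linear":[-0.1,-0.66,0.25],"roll":0.5}
    - {"jaw":-1,"linear":[-0.1,-0.66,0.25],"roll":0.5}

```text
t: 2.45
tool_pos: [0.5758, -0.1437, 0.3596]
orientation: [0.343, 1.546, -0.345]
force: [-1.0, 0.4, -0.5]
opening: 0.0932
```

```bash
python3 - <<'E'
from h import *
from plant import *
s=read_state();c=read_camera("wrist");pickle.dump((s,c),open("w2.pkl","wb"))
plan(s,[])
im=c["pixels"];cv2.imwrite("pics/w2.png",im)
E
```

```text
pos [ 0.5758 -0.1437  0.3596] yaw_y 64.87 tilt [-2.4e-03 -6.0e-04 -1.0e+00] q6 -1.463
```

View pics/w2.png

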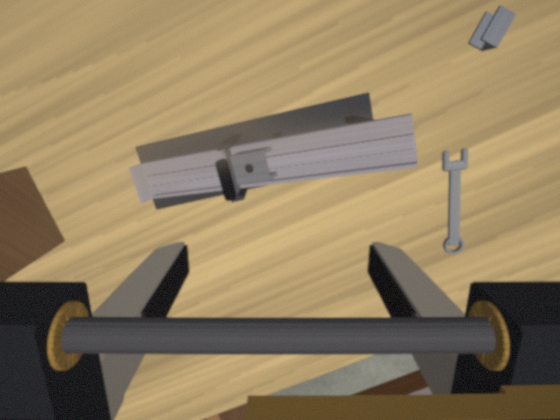

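```bash
cat >> h.py <<'E'
c24,s24=np.cos(np.radians(24)),np.sin(np.radians(24))
def lane2chute(P):
    P=np.atleast_2d(np.float64(P));return np.c_[P[:,0]*c24+P[:,2]*s24,P[:,1],.085-P[:,0]*s24+P[:,2]*c24]
def place(P,x,y,a):
    P=np.atleast_2d(np.float64(P));c,s=np.cos(a),np.sin(a);return np.c_[x+c*P[:,0]-s*P[:,1],y+s*P[:,0]+c*P[:,1],P[:,2]]
BOX=np.array([[i,j,k] for i in(-.022,.022) for j in(-.018,.018) for k in(0,.024)])
SIDE=np.c_[BOX[:,0],BOX[:,2],BOX[:,1]+.018]  # lying: local x length, y = clip z dir, origin at clip origin (feet level)
def hullmask(uv,shape,S):
    m=np.zeros((shape[0]*S,shape[1]*S),np.uint8);cv2.fillConvexPoly(m,cv2.convexHull(np.round((uv+.5)*S*16).astype(np.int32)),1,shift=4);return m
def fitclip(im,cm,uv0,P,x0,r=32,S=4):
    "fit x,y,yaw of point set P by IoU of hull with grey blob near uv0"
    from scipy.optimize import minimize
    u,v=map(int,uv0);x1,y1=u-r,v-r;cr=im[y1:v+r,x1:u+r]
    cr=cv2.resize(cr,None,fx=S,fy=S,interpolation=cv2.INTER_CUBIC);hsv=cv2.cvtColor(cr,cv2.COLOR_BGR2HSV)
    m=(hsv[...,1]<70).astype(np.uint8);n,l,st,ce=cv2.connectedComponentsWithStats(m)
    i=1+np.argmax(st[1:,4]);pts=cv2.findContours((l==i).astype(np.uint8),0,2)[0];h=cv2.convexHull(np.vstack(pts))
    t=cv2.fillConvexPoly(np.zeros_like(m),h,1)
    def cost(q):
        b=hullmask(proj(cm,place(P,q[0],q[1],q[2]))-[x1,y1],(2*r,2*r),S);return 1-(t&b).sum()/(t|b).sum()
    best=None
    for a in np.radians(np.arange(0,360,15)) if x0[2] is None else [x0[2]]:
        o=minimize(cost,[x0[0],x0[1],a],method="Nelder-Mead",options=dict(initial_simplex=np.array([x0[0],x0[1],a])+np.array([[0,0,0],[.008,0,0],[0,.008,0],[0,0,.2]]),xatol=1e-4,fatol=1e-4,maxiter=200))
        if best is None or o.fun<best.fun:best=o
    return best.x,best.fun,st[i,4]/S/S
E
python3 - <<'E'
from h import *
from scipy.optimize import least_squares
s,c=pickle.load(open("w1.pkl","rb"));cm=cam(c,s);im=c["pixels"]
for n,uv,P,x0 in(("flat",(323,217),BOX,(.583,.318,None)),("side",(220,207),SIDE,(.543,.186,None))):
    q,f,a=fitclip(im,cm,uv,P,x0);print(n,q[:2].round(4),np.degrees(q[2]).round(1)%360,f,a)
s,c=pickle.load(open("w2.pkl","rb"));cm=cam(c,s);im=c["pixels"]
L=[(-.215,-.026,.01),(-.215,.026,.01),(.147,-.026,.028),(.147,.026,.028)]
UV=np.array([(411,114),(416,163),(132,167),(141,201)])
f=lambda q:(proj(cm,place(lane2chute(L),*q))-UV).ravel()
o=least_squares(f,[.57,-.15,np.radians(-105)]);print(o.x,np.degrees(o.x[2]),o.fun.round(1))
q=o.x;np.save("chute.npy",q)
S=3;x1,y1=120,85;big=cv2.resize(im[y1:215,x1:425],None,fx=2.6,fy=2.6,interpolation=cv2.INTER_CUBIC)
def dr(P,col):
    u=((proj(cm,P)-[x1,y1]+.5)*2.6*16).astype(int);cv2.polylines(big,[u.reshape(-1,1,2)],False,col,1,shift=4)
LL=lambda P:place(lane2chute(P),*q)
for y in(-.026,.026,-.022,.022):dr(LL([(-.215,y,.01),(.145,y,.01)]),(0,0,255))
for y in(-.007,.007):dr(LL([(-.215,y,.01),(.145,y,.01)]),(0,255,0))
x=-.024;dr(LL([(x-.022,-.018,.024),(x+.022,-.018,.024),(x+.022,.018,.024),(x-.022,.018,.024),(x-.022,-.018,.024)]),(255,0,0))
hd=[(x,y,.169) for x,y in((-.006,-.022),(.006,-.022),(.006,.022),(-.006,.022),(-.006,-.022))];dr(place(hd,*q),(0,255,255))
for y in(-.05,.05):dr(place([(-.175,y,.006),(.175,y,.006)],*q),(255,0,255))
cv2.imwrite("pics/ov.png",big)
E
```

```text
flat [0.5791 0.3164] 110.1 0.027759807092865962 1030.9375
side [0.5491 0.192 ] 129.8 0.0355952741593456 804.0
[ 0.55216426 -0.1947657  -1.78334377] -102.17807167079486 [-0.6 -1.7  0.8  2.  -1.8 -0.8  1.5  0.7]
```

View pics/ov.png

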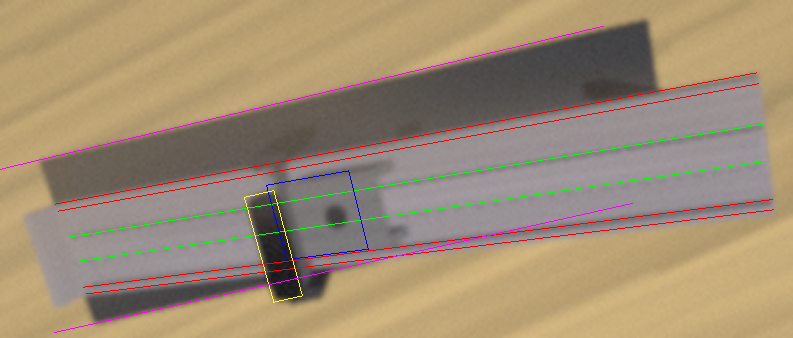

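The overlay shows the lane walls and foot plate fit within about 1–2 mm. The blue clip outline is too far downhill because the gate plate is vertical: contact at z=24 mm puts clip_first at x≈-0.035. I'll refine the fit with the hole at crop (336,216) and plan the moves.

```bash
python3 - <<'E'
from h import *
from scipy.optimize import least_squares
s,c=pickle.load(open("w2.pkl","rb"));cm=cam(c,s);im=c["pixels"]
L=[(-.215,-.026,.01),(-.215,.026,.01),(.147,-.026,.028),(.147,.026,.028),(-.035,0,.024)]
z=lambda *p:[(u/2.6+120-.5,v/2.6+85-.5) for u,v in p]
UV=np.array(z((757,73),(773,204),(22,215),(57,305),(336,216)))
pl=z((648,20),(42,161),(97,322))
def f(q):
    r=(proj(cm,place(lane2chute(L),*q))-UV).ravel()
    P=unproj(cm,pl,.006)[:,:2]-q[:2];ly=-np.sin(q[2])*P[:,0]+np.cos(q[2])*P[:,1]
    return np.r_[r,(ly-[-.05,-.05,.05])*700]
o=least_squares(f,[.552,-.195,-1.783]);print(o.x.round(4),np.degrees(o.x[2]).round(2),o.fun.round(1))
np.save("chute.npy",o.x)
q,fv,a=fitclip(im,cm,(492,29),SIDE,(.5491,.192,np.radians(129.8)),r=26);print("side w2",q[:2].round(4),np.degrees(q[2]),fv)
for lx in(-.105,-.15,-.165):print(lx,place(lane2chute([lx,0,0]),*o.x).round(4))
print("handle",place([0,0,.162],*o.x).round(4))
plan(s,[(.579,.3164,.15,20.1)])
E
```

```text
[ 0.5522 -0.1954 -1.7817] -102.08 [-0.9 -0.2 -0.5  2.   1.9 -0.6  0.8  0.3 -0.1 -0.8  1.8  0.6 -0.6]
side w2 [0.5485 0.1928] 129.94176452122375 0.021346311376668425
-0.105 [[ 0.5723 -0.1016  0.1277]]
-0.15 [[ 0.5809 -0.0614  0.146 ]]
-0.165 [[ 0.5838 -0.048   0.1521]]
handle [[ 0.5522 -0.1954  0.162 ]]
pos [ 0.5758 -0.1437  0.3596] yaw_y 64.87 tilt [-2.4e-03 -6.0e-04 -1.0e+00] q6 -1.463
[0.3489, 0.697, -0.3202] roll 1.492 rows 8.1
```

apply_moves:
  series:
    - {"jaw":-1,"linear":[0.1,0.2,-0.1],"roll":0.3}
    - {"jaw":-1,"linear":[0.349,0.697,-0.32],"roll":1.0}
    - {"jaw":-1,"linear":[0.349,0.697,-0.32],"roll":1.0}
    - {"jaw":-1,"linear":[0.349,0.697,-0.32],"roll":1.0}
    - {"jaw":-1,"linear":[0.349,0.697,-0.32],"roll":1.0}
    - {"jaw":-1,"linear":[0.349,0.697,-0.32],"roll":1.0}
    - {"jaw":-1,"linear":[0.349,0.697,-0.32],"roll":1.0}
    - {"jaw":-1,"linear":[0.349,0.697,-0.32],"roll":1.0}
    - {"jaw":-1,"linear":[0.349,0.697,-0.32],"roll":1.0}
    - {"jaw":-1,"linear":[0.349,0.697,-0.32],"roll":1.0}
    - {"jaw":-1,"linear":[0.349,0.697,-0.32],"roll":1.0}

```text
t: 3.88
tool_pos: [0.5792, 0.3161, 0.1514]
orientation: [0.749, 1.438, -0.75]
force: [-0.8, -0.3, 0.7]
opening: 0.0927
```

```bash
python3 - <<'E'
from h import *
from plant import *
s=read_state()
plan(s,[(.579,.3164,.15,20.1),(.579,.3164,.006,20.1)])
E
```

```text
pos [0.5792 0.3161 0.1514] yaw_y 34.9 tilt [-5.e-04 -5.e-04 -1.e+00] q6 -0.187
[0.0023, -0.0001, -0.0006] roll 0.493 rows 1.4
[0.2423, 0.0001, -0.0006] roll 0.493 rows 2.3
```

apply_moves:
  series:
    - {"jaw":-0.4,"linear":[0.05,0,0],"roll":0.49}
    - {"jaw":-0.4,"linear":[0.15,0,0],"roll":0.49}
    - {"jaw":-0.4,"linear":[0.22,0,0],"roll":0.49}
    - {"jaw":-0.4,"linear":[0.24,0,0],"roll":0.49}
    - {"jaw":-0.4,"linear":[0.24,0,0],"roll":0.49}
    - {"jaw":1,"linear":[0.24,0,0],"roll":0.49}
    - {"jaw":1,"linear":[0.24,0,0],"roll":0.49}
    - {"jaw":1,"linear":[0.24,0,0],"roll":0.49}
    - {"jaw":1,"linear":[0.24,0,0],"roll":0.49}
    - {"jaw":1,"linear":[0.24,0,0],"roll":0.49}
    - {"jaw":1,"linear":[0.2,0,0],"roll":0.49}
    - {"jaw":1,"linear":[0.1,0,0],"roll":0.49}
    - {"jaw":1,"linear":[-0.16,0,0],"roll":0.49}
    - {"jaw":1,"linear":[-0.16,0,0],"roll":0.49}
    - {"jaw":1,"linear":[-0.16,0,0],"roll":0.49}
    - {"jaw":1,"linear":[-0.16,0,0],"roll":0.49}
  force: 25

```text
t: 5.88
tool_pos: [0.5808, 0.317, 0.2512]
orientation: [0.949, 1.353, -0.941]
force: [-0.6, -0.1, -1.0]
opening: 0.0359
```

```bash
python3 - <<'E'
from h import *
from plant import *
s=read_state();print(s["opening"])
plan(s,[(.5781,-.0748,.22,-12.1),(.5781,-.0748,.159,-12.1)])
q=np.load("chute.npy");print(place(lane2chute([-.135,0,0]),*q))
E
```

```text
0.03587119608161674
pos [0.5808 0.317  0.2512] yaw_y 20.21 tilt [ 0.0052  0.0022 -1.    ] q6 0.07
[0.0505, -0.2301, 0.6113] roll 1.077 rows 6.3
[0.1522, -0.2307, 0.6113] roll 1.077 rows 6.4
[[ 0.578048   -0.074815    0.13990945]]
```

apply_moves:
  series:
    - {"jaw":1,"linear":[0,-0.05,0.15],"roll":0.3}
    - {"jaw":1,"linear":[0.05,-0.23,0.611],"roll":1.0}
    - {"jaw":1,"linear":[0.05,-0.23,0.611],"roll":1.0}
    - {"jaw":1,"linear":[0.05,-0.23,0.611],"roll":1.0}
    - {"jaw":1,"linear":[0.05,-0.23,0.611],"roll":1.0}
    - {"jaw":1,"linear":[0.05,-0.23,0.611],"roll":1.0}
    - {"jaw":1,"linear":[0.05,-0.23,0.611],"roll":1.0}
    - {"jaw":1,"linear":[0.05,-0.23,0.611],"roll":1.0}
    - {"jaw":1,"linear":[0.05,-0.23,0.611],"roll":1.0}
    - {"jaw":1,"linear":[0.05,-0.23,0.611],"roll":1.0}

```text
t: 7.12
tool_pos: [0.5783, -0.0729, 0.2203]
orientation: [1.337, 1.123, -1.327]
force: [-0.7, 0.2, -0.5]
opening: 0.0359
```

```bash
python3 - <<'E'
from h import *
from plant import *
s=read_state();print(s["opening"],s["force"])
plan(s,[(.5781,-.0748,.18,-12.1),(.5781,-.0748,.1585,-12.1)])
c=read_camera("wrist");cv2.imwrite("pics/w3.png",c["pixels"])
E
```

```text
0.03591719981966211 [-0.71435167  0.2051686  -0.53109056]
pos [ 0.5783 -0.0729  0.2203] yaw_y -9.67 tilt [ 0.0053  0.0025 -1.    ] q6 -0.047
[0.0671, -0.0002, 0.0034] roll 0.081 rows 0.6
[0.1029, -0.0003, 0.0035] roll 0.081 rows 1.0
```

View pics/w3.png

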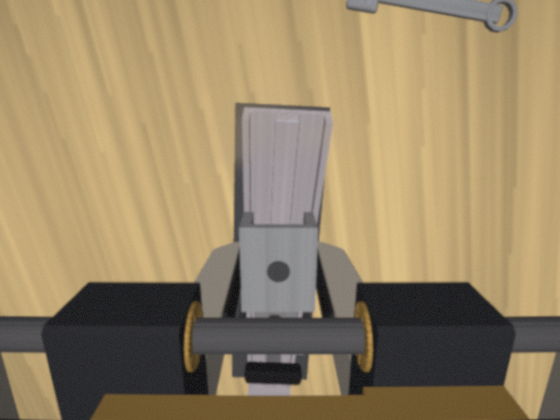

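w3 shows the held clip at (278,270), feet down and nearly in line with the rail at (286,115), with the handle at (273,373). I'll lower it and release.

apply_moves:
  series:
    - {"jaw":1,"linear":[0.05,0,0.0035],"roll":0.08}
    - {"jaw":1,"linear":[0.085,0,0.0035],"roll":0.08}
    - {"jaw":1,"linear":[0.103,0,0.0035],"roll":0.08}
    - {"jaw":1,"linear":[0.103,0,0.0035],"roll":0.08}
    - {"jaw":1,"linear":[0.103,0,0.0035],"roll":0.08}
    - {"jaw":0.1,"linear":[0.103,0,0.0035],"roll":0.08}
    - {"jaw":0.1,"linear":[0.103,0,0.0035],"roll":0.08}
    - {"jaw":0,"linear":[0.103,0,0.0035],"roll":0.08}
    - {"jaw":0,"linear":[0.06,0,0.0035],"roll":0.08}
    - {"jaw":0,"linear":[-0.05,0,0.0035],"roll":0.08}
    - {"jaw":0,"linear":[-0.05,0,0.0035],"roll":0.08}

```text
t: 8.55
tool_pos: [0.5807, -0.0759, 0.257]
orientation: [1.371, 1.092, -1.35]
force: [0.2, -1.2, 0.6]
opening: 0.0465
```

```bash
python3 - <<'E'
from h import *
from plant import *
s=read_state();print(s["opening"],s["force"])
c=read_camera("wrist");t=read_camera("scene")
q=np.load("chute.npy");cm=cam(t)
u,v=proj(cm,place(lane2chute([-.06,0,.02]),*q))[0].astype(int)
z=cv2.resize(t["pixels"][v-40:v+40,u-50:u+50],(525,420),interpolation=cv2.INTER_CUBIC)
cv2.imwrite("pics/w4.png",np.hstack([c["pixels"][:,140:400],z]))
plan(s,[(.578,.16,.2,-50.2),(.5722,.2112,.2,-50.2)])
E
```

```text
0.046541923858315806 [ 0.19375153 -1.24861769  0.60261   ]
pos [ 0.5807 -0.0759  0.257 ] yaw_y -12.07 tilt [ 1.540e-02  2.000e-04 -9.999e-01] q6 -0.009
[0.095, -0.088, -0.3832] roll 1.271 rows 3.9
[0.0948, -0.1153, -0.4646] roll 1.271 rows 4.7
```

View pics/w4.png

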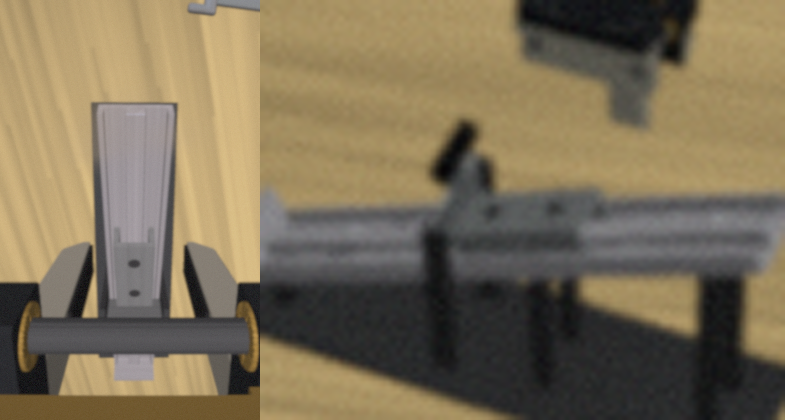

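w4 shows both clips queued behind the gate, with holes at (134,264) and (134,294), flush and square. Now clip_side: I'll tip it onto its feet by pushing the top of its web towards the open side with closed fingers.

apply_moves:
  series:
    - {"jaw":1,"linear":[0,-0.03,-0.1],"roll":0.35}
    - {"jaw":1,"linear":[0.15,-0.115,-0.465],"roll":1.0}
    - {"jaw":1,"linear":[0.15,-0.115,-0.465],"roll":1.0}
    - {"jaw":1,"linear":[0.15,-0.115,-0.465],"roll":1.0}
    - {"jaw":1,"linear":[0.15,-0.115,-0.465],"roll":1.0}
    - {"jaw":1,"linear":[0.15,-0.115,-0.465],"roll":1.0}
    - {"jaw":1,"linear":[0.15,-0.115,-0.465],"roll":1.0}
    - {"jaw":1,"linear":[0.15,-0.115,-0.465],"roll":1.0}

```text
t: 9.65
tool_pos: [0.5707, 0.2106, 0.1626]
orientation: [1.735, 0.764, -1.718]
force: [0.4, 0.4, -0.6]
opening: 0.0004
```

```bash
python3 - <<'E'
from h import *
from plant import *
s=read_state();print(s["opening"],s["force"])
d=np.array([.768,.64]);o=np.array([.5307,.1766])
plan(s,[(*(o+k*d),z,-50.1) for k,z in((.054,.026),(.034,.027),(-.005,.029),(-.03,.03))])
E
```

```text
0.00038822988393136053 [ 0.3739597   0.43288886 -0.57000579]
pos [0.5707 0.2106 0.1626] yaw_y -42.16 tilt [ 0.009   0.0014 -1.    ] q6 1.006
[0.2277, -0.0001, -0.0006] roll 0.265 rows 2.2
[0.2258, -0.0047, 0.0324] roll 0.265 rows 2.2
[0.222, -0.0138, 0.0967] roll 0.265 rows 2.3
[0.22, -0.0196, 0.1379] roll 0.265 rows 2.5
```

apply_moves:
  series:
    - {"jaw":1,"linear":[0.1,0,0],"roll":0.265}
    - {"jaw":1,"linear":[0.2,0,0],"roll":0.265}
    - {"jaw":1,"linear":[0.228,0,0],"roll":0.265}
    - {"jaw":1,"linear":[0.228,0,0],"roll":0.265}
    - {"jaw":1,"linear":[0.227,-0.004,0.03],"roll":0.265}
    - {"jaw":1,"linear":[0.225,-0.009,0.06],"roll":0.265}
    - {"jaw":1,"linear":[0.222,-0.014,0.09],"roll":0.265}
    - {"jaw":1,"linear":[0.22,-0.018,0.12],"roll":0.265}
    - {"jaw":1,"linear":[0.22,-0.018,0.12],"roll":0.265}
    - {"jaw":1,"linear":[0.16,0,0],"roll":0.265}
    - {"jaw":1,"linear":[-0.05,0,-0.05],"roll":0.265}
    - {"jaw":1,"linear":[-0.05,0,-0.05],"roll":0.265}
    - {"jaw":1,"linear":[-0.05,0,-0.05],"roll":0.265}

```text
t: 11.28
tool_pos: [0.5951, 0.2352, 0.2012]
orientation: [1.837, 0.658, -1.796]
force: [-0.4, -1.7, 0.3]
opening: 0.0004
```

```bash
python3 - <<'E'
from h import *
from plant import *
s=read_state();c=read_camera("wrist");pickle.dump((s,c),open("w5.pkl","wb"));plan(s,[])
cm=cam(c,s);print(proj(cm,[[.54,.184,.02],[.52,.167,.02]]))
cv2.imwrite("pics/w5.png",c["pixels"])
E
```

```text
pos [0.5951 0.2352 0.2012] yaw_y -50.07 tilt [ 0.0206  0.0053 -0.9998] q6 1.171
[[279.56331871 252.58067467]
 [279.69265161 274.87658164]]
```

View pics/w5.png

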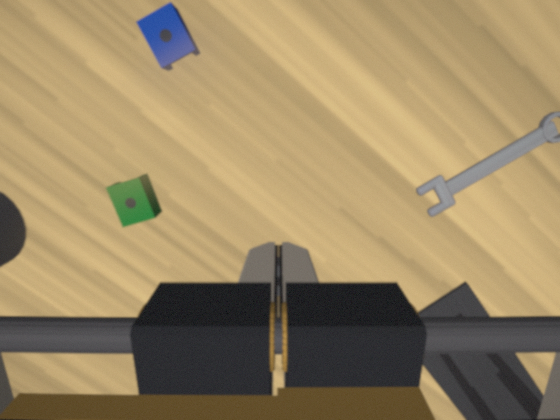

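w5 shows the fingers hiding the clip; blue is at (166,36) and green at (131,202). I'll shift so the clip comes into view, turning at the same time towards the grasp yaw.

apply_moves:
  series:
    - {"jaw":1,"linear":[-0.03,0.03,0.1],"roll":-0.3}
    - {"jaw":0,"linear":[-0.04,0.09,0.31],"roll":-1.0}
    - {"jaw":0,"linear":[-0.04,0.09,0.31],"roll":-1.0}
    - {"jaw":0,"linear":[-0.04,0.09,0.31],"roll":-1.0}
    - {"jaw":-0.4,"linear":[-0.04,0.09,0.31],"roll":-1.0}
    - {"jaw":-0.4,"linear":[-0.04,0.09,0.31],"roll":-1.0}
    - {"jaw":-0.4,"linear":[-0.04,0.09,0.31],"roll":-1.0}

```text
t: 12.2
tool_pos: [0.4868, 0.0751, 0.2217]
orientation: [1.477, 1.016, -1.443]
force: [0.3, 0.8, 0.2]
opening: 0.0562
```

```bash
python3 - <<'E'
from h import *
from plant import *
s=read_state();c=read_camera("wrist");pickle.dump((s,c),open("w6.pkl","wb"));plan(s,[])
cm=cam(c,s);im=c["pixels"];uv=proj(cm,[.52,.167,.02])[0];print(uv)
u,v=uv.astype(int)
hs=cv2.cvtColor(im,cv2.COLOR_BGR2HSV)[:240];n,l,st,ce=cv2.connectedComponentsWithStats((hs[...,1]<70).astype(np.uint8))
for i in range(1,n):
    if 300<st[i,4]<9000:print(st[i],ce[i].round(),unproj(cm,[ce[i]],.02).round(3))
cv2.imwrite("pics/w6.png",im)
E
```

```text
pos [0.4868 0.0751 0.2217] yaw_y -20.04 tilt [ 0.0194  0.0053 -0.9998] q6 0.395
[274.30073731  82.16978871]
[ 244   58   56   55 1774] [271.  85.] [[0.516 0.165 0.02 ]]
[ 436   75  124   38 2379] [493.  93.] [[0.727 0.082 0.02 ]]
[ 345  199   86   41 3044] [390. 221.] [[ 0.591 -0.015  0.02 ]]
```

View pics/w6.png

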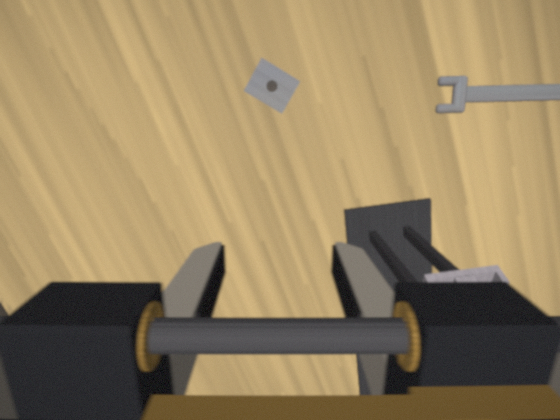

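w6 shows clip_side now feet down, with its holed web facing up at (271,85); the wrench is untouched. I'll fit its pose and grasp it.

```bash
python3 - <<'E'
from h import *
s,c=pickle.load(open("w6.pkl","rb"));cm=cam(c,s);im=c["pixels"]
q,f,a=fitclip(im,cm,(271,85),BOX,(.516,.165,None),r=42);print(q[:2].round(4),np.degrees(q[2])%180,f)
A=np.degrees(q[2])+90
plan(s,[(*q[:2],.12,A)])
E
```

```text
[0.5158 0.1648] 129.8159369492488 0.04397050167918848
pos [0.4868 0.0751 0.2217] yaw_y -20.04 tilt [ 0.0194  0.0053 -0.9998] q6 0.395
[0.1712, -0.0087, -0.155] roll -1.995 rows 5.6
```

apply_moves:
  series:
    - {"jaw":-0.4,"linear":[0.08,0,-0.08],"roll":-0.5}
    - {"jaw":-0.4,"linear":[0.171,-0.0087,-0.155],"roll":-1.0}
    - {"jaw":-0.4,"linear":[0.171,-0.0087,-0.155],"roll":-1.0}
    - {"jaw":-0.4,"linear":[0.171,-0.0087,-0.155],"roll":-1.0}
    - {"jaw":-0.4,"linear":[0.171,-0.0087,-0.155],"roll":-1.0}
    - {"jaw":-0.4,"linear":[0.171,-0.0087,-0.155],"roll":-1.0}

```text
t: 13.0
tool_pos: [0.5166, 0.1643, 0.1216]
orientation: [1.095, 1.272, -1.065]
force: [0.4, 0.4, 0.6]
opening: 0.065
```

```bash
python3 - <<'E'
from h import *
from plant import *
plan(read_state(),[(.5158,.1648,.08,39.8),(.5158,.1648,.0075,39.8),(.5158,.1648,.25,39.8)])
E
```

```text
pos [0.5166 0.1643 0.1216] yaw_y 9.82 tilt [ 0.0216  0.0056 -0.9998] q6 0.041
[0.0692, -0.0027, -0.0008] roll -0.999 rows 2.8
[0.19, -0.0054, -0.0006] roll -0.999 rows 2.8
[-0.214, 0.0036, -0.0014] roll -0.999 rows 2.8
```

apply_moves:
  series:
    - {"jaw":-0.4,"linear":[0.04,-0.002,0],"roll":-0.35}
    - {"jaw":-0.4,"linear":[0.07,-0.003,0],"roll":-0.7}
    - {"jaw":-0.4,"linear":[0.09,-0.003,0],"roll":-1.0}
    - {"jaw":-0.4,"linear":[0.16,-0.005,0],"roll":-1.0}
    - {"jaw":-0.4,"linear":[0.19,-0.0055,0],"roll":-1.0}
    - {"jaw":-0.4,"linear":[0.19,-0.0055,0],"roll":-1.0}
    - {"jaw":1,"linear":[0.19,-0.0055,0],"roll":-1.0}
    - {"jaw":1,"linear":[0.19,-0.0055,0],"roll":-1.0}
    - {"jaw":1,"linear":[0.19,-0.0055,0],"roll":-1.0}
    - {"jaw":1,"linear":[0.19,-0.0055,0],"roll":-1.0}
    - {"jaw":1,"linear":[0.19,-0.0055,0],"roll":-1.0}
    - {"jaw":1,"linear":[0.16,-0.004,0],"roll":-1.0}
    - {"jaw":1,"linear":[0.05,0,0],"roll":-1.0}
    - {"jaw":1,"linear":[-0.21,0.003,0],"roll":-1.0}
    - {"jaw":1,"linear":[-0.21,0.003,0],"roll":-1.0}
    - {"jaw":1,"linear":[-0.21,0.003,0],"roll":-1.0}
    - {"jaw":1,"linear":[-0.21,0.003,0],"roll":-1.0}
    - {"jaw":1,"linear":[-0.21,0.003,0],"roll":-1.0}
  force: 25

```text
t: 15.25
tool_pos: [0.515, 0.1638, 0.2464]
orientation: [0.693, 1.444, -0.672]
force: [-0.4, 0.5, -2.2]
opening: 0.0357
```

```bash
python3 - <<'E'
from h import *
from plant import *
q=np.load("chute.npy");T=place(lane2chute([-.165,0,0]),*q)[0];print(T)
s=read_state();print(s["opening"]);plan(s,[(T[0],T[1],.24,-12.1)])
E
```

```text
[ 0.58378447 -0.04801572  0.15211155]
0.035667754073112436
pos [0.515  0.1638 0.2464] yaw_y 39.82 tilt [ 0.02    0.0052 -0.9998] q6 -0.483
[0.0112, -0.1381, 0.3445] roll 1.731 rows 4.9
```

apply_moves:
  series:
    - {"jaw":1,"linear":[0,-0.04,0.1],"roll":0.35}
    - {"jaw":1,"linear":[0.011,-0.138,0.344],"roll":1.0}
    - {"jaw":1,"linear":[0.011,-0.138,0.344],"roll":1.0}
    - {"jaw":1,"linear":[0.011,-0.138,0.344],"roll":1.0}
    - {"jaw":1,"linear":[0.011,-0.138,0.344],"roll":1.0}
    - {"jaw":1,"linear":[0.011,-0.138,0.344],"roll":1.0}
    - {"jaw":1,"linear":[0.011,-0.138,0.344],"roll":1.0}

```text
t: 16.12
tool_pos: [0.5832, -0.0464, 0.2394]
orientation: [1.093, 1.275, -1.065]
force: [-0.8, 0.3, -1.0]
opening: 0.0354
```

```bash
python3 - <<'E'
from h import *
from plant import *
T=[.5838,-.048]
s=read_state();print(s["opening"]);plan(s,[(*T,.20,-12.1),(*T,.171,-12.1)])
E
```

```text
0.03536382925793565
pos [ 0.5832 -0.0464  0.2394] yaw_y 9.91 tilt [ 0.0189  0.0057 -0.9998] q6 -0.346
[0.0657, -0.0007, 0.003] roll 0.734 rows 2.1
[0.114, -0.0017, 0.0032] roll 0.734 rows 2.1
```

apply_moves:
  series:
    - {"jaw":1,"linear":[0.03,0,0.003],"roll":0.35}
    - {"jaw":1,"linear":[0.05,-0.0005,0.003],"roll":0.735}
    - {"jaw":1,"linear":[0.065,-0.0007,0.003],"roll":0.735}
    - {"jaw":1,"linear":[0.065,-0.0007,0.003],"roll":0.735}
    - {"jaw":1,"linear":[0.1,-0.0015,0.003],"roll":0.735}
    - {"jaw":1,"linear":[0.114,-0.0017,0.003],"roll":0.735}
    - {"jaw":1,"linear":[0.114,-0.0017,0.003],"roll":0.735}
    - {"jaw":1,"linear":[0.114,-0.0017,0.003],"roll":0.735}
    - {"jaw":0.1,"linear":[0.114,-0.0017,0.003],"roll":0.735}
    - {"jaw":0.1,"linear":[0.114,-0.0017,0.003],"roll":0.735}
    - {"jaw":0,"linear":[0.114,-0.0017,0.003],"roll":0.735}
    - {"jaw":0,"linear":[0.07,0,0.003],"roll":0.735}
    - {"jaw":-0.3,"linear":[-0.02,0,0.003],"roll":0.735}
    - {"jaw":-0.3,"linear":[-0.02,0,0.003],"roll":0.735}

```text
t: 17.88
tool_pos: [0.5859, -0.0487, 0.2575]
orientation: [1.382, 1.086, -1.339]
force: [0.5, -0.7, -0.1]
opening: 0.0591
```

```bash
python3 - <<'E'
from h import *
from plant import *
s=read_state();print(s["opening"],s["force"])
c=read_camera("wrist");t=read_camera("scene")
q=np.load("chute.npy");cm=cam(t)
u,v=proj(cm,place(lane2chute([-.06,0,.02]),*q))[0].astype(int)
z=cv2.resize(t["pixels"][v-40:v+40,u-50:u+50],(525,420),interpolation=cv2.INTER_CUBIC)
cv2.imwrite("pics/w7.png",np.hstack([c["pixels"][:,140:400],z]))
# handle seen from here
print("handle pred px",proj(cam(c,s),place([0,0,.169],*q)))
plan(s,[(.5522,-.1954,.24,-12.1),(.5522,-.1954,.145,-12.1)])
E
```

```text
0.05909612323349391 [ 0.5188307  -0.67621152 -0.0871513 ]
handle pred px [[272.68348645 372.35132794]]
pos [ 0.5859 -0.0487  0.2575] yaw_y -12.14 tilt [ 0.0282  0.0041 -0.9996] q6 0.036
[0.0266, -0.0043, 0.2512] roll -0.001 rows 2.4
[0.1848, -0.0085, 0.2527] roll -0.001 rows 3.0
```

View pics/w7.png

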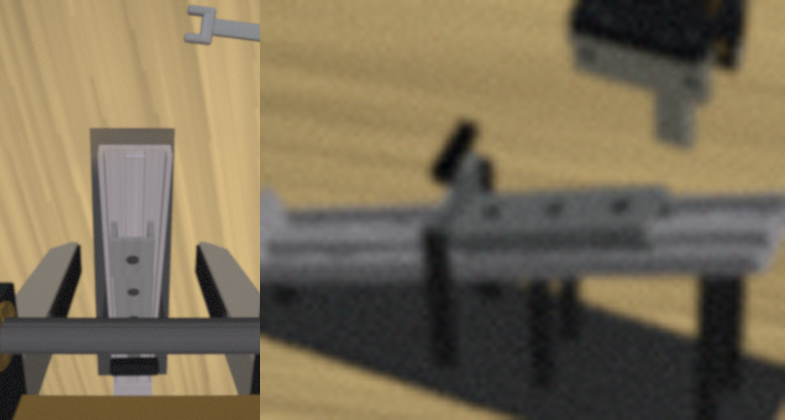

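w7 shows all three clips queued behind the closed gate (three holes in line, flush), and the handle at about (274,366), close to the prediction. Now the handle, gripped across its 44 mm length at the same yaw.

apply_moves:
  series:
    - {"jaw":-0.4,"linear":[0.015,-0.002,0.12],"roll":0}
    - {"jaw":-0.4,"linear":[0.027,-0.0043,0.251],"roll":0}
    - {"jaw":-0.4,"linear":[0.027,-0.0043,0.251],"roll":0}
    - {"jaw":-0.4,"linear":[0.027,-0.0043,0.251],"roll":0}
    - {"jaw":-0.4,"linear":[0.027,-0.0043,0.251],"roll":0}

```text
t: 18.6
tool_pos: [0.5496, -0.1941, 0.2334]
orientation: [1.379, 1.094, -1.345]
force: [0.6, 0.2, 0.2]
opening: 0.0655
```

```bash
python3 - <<'E'
from h import *
from plant import *
s=read_state();print(s["opening"],s["force"])
q=np.load("chute.npy")
plan(s,[(.5522,-.1954,z,-12.1) for z in(.146,.182,.27)])
c=read_camera("wrist");print("handle px",proj(cam(c,s),place([(0,-.022,.169),(0,.022,.169)],*q)))
E
```

```text
0.06547022019746616 [0.5541268  0.15400069 0.17631161]
pos [ 0.5496 -0.1941  0.2334] yaw_y -12.14 tilt [ 0.0193  0.0066 -0.9998] q6 -0.225
[0.1458, 0.0022, 0.0028] roll -0.001 rows 1.4
[0.0858, 0.0032, 0.0022] roll -0.001 rows 0.8
[-0.0608, 0.0058, 0.0006] roll -0.001 rows 0.6
handle px [[248.63497343 219.42621463]
 [312.05382516 219.07784777]]
```

apply_moves:
  series:
    - {"jaw":-0.4,"linear":[0.08,0.002,0.0028],"roll":0}
    - {"jaw":-0.4,"linear":[0.13,0.002,0.0028],"roll":0}
    - {"jaw":-0.4,"linear":[0.146,0.002,0.0028],"roll":0}
    - {"jaw":-0.4,"linear":[0.146,0.002,0.0028],"roll":0}
    - {"jaw":1,"linear":[0.146,0.002,0.0028],"roll":0}
    - {"jaw":1,"linear":[0.146,0.002,0.0028],"roll":0}
    - {"jaw":1,"linear":[0.146,0.002,0.0028],"roll":0}
    - {"jaw":1,"linear":[0.146,0.002,0.0028],"roll":0}
    - {"jaw":1,"linear":[0.126,0.002,0.0025],"roll":0}
    - {"jaw":1,"linear":[0.106,0.003,0.0025],"roll":0}
    - {"jaw":1,"linear":[0.086,0.003,0.0022],"roll":0}
    - {"jaw":1,"linear":[0.085,0.003,0.0022],"roll":0}
    - {"jaw":1,"linear":[0.085,0.003,0.0022],"roll":0}
  force: 25

```text
t: 20.27
tool_pos: [0.5536, -0.1955, 0.1839]
orientation: [1.379, 1.091, -1.342]
force: [7.0, -1.7, 1.6]
opening: 0.0437
```

```bash
python3 - <<'E'
from h import *
from plant import *
s=read_state();print(s["opening"],s["force"]);plan(s,[])
E
```

```text
0.04372539348288677 [ 6.99091674 -1.74925349  1.61885383]
pos [ 0.5536 -0.1955  0.1839] yaw_y -12.1 tilt [ 0.023   0.0052 -0.9997] q6 -0.227
```

Handle gripped (43.7 mm) and raised about 37 mm. I'll release, back off straight up and check.

apply_moves:
  series:
    - {"jaw":0,"linear":[0,0,0],"roll":0}
    - {"jaw":-0.3,"linear":[0,0,0],"roll":0}
    - {"jaw":-0.4,"linear":[0,0,0],"roll":0}
    - {"jaw":-0.4,"linear":[0,0,0],"roll":0}
    - {"jaw":-0.4,"linear":[-0.05,0,0],"roll":0}
    - {"jaw":-0.4,"linear":[-0.2,0,-0.1],"roll":0}
    - {"jaw":-0.4,"linear":[-0.3,0,-0.3],"roll":0}
    - {"jaw":-0.4,"linear":[-0.3,0,-0.3],"roll":0}
    - {"jaw":-0.4,"linear":[-0.3,0,-0.3],"roll":0}
    - {"jaw":-0.4,"linear":[-0.3,0,-0.3],"roll":0}

```text
t: 21.52
tool_pos: [0.5884, -0.0177, 0.369]
orientation: [1.379, 1.09, -1.335]
force: [-0.2, -1.2, 0.5]
opening: 0.0654
```

```bash
python3 - <<'E'
from h import *
from plant import *
s=read_state();print(s["opening"],s["force"],s["tool_pos"],abs(np.array(s["dq"])).max())
t=read_camera("scene");p=read_camera("top")
q=np.load("chute.npy")
def crop(t,P,r=(50,40)):
    u,v=proj(cam(t),place(lane2chute(P),*q))[0].astype(int)
    return cv2.resize(t["pixels"][max(v-r[1],0):v+r[1],u-r[0]:u+r[0]],(400,320),interpolation=cv2.INTER_CUBIC)
cv2.imwrite("pics/end.png",np.hstack([crop(t,[.02,0,.02]),crop(p,[.0,0,.02])]))
for n,k in(("scene",t),("top",p)):
    u,v=proj(cam(k),place(lane2chute([(.123,0,.024),(.079,0,.024),(.035,0,.024)]),*q)).T
    print(n,u.round(),v.round())
E
```

```text
0.06542978812910161 [-0.24010342 -1.17184766  0.50609893] [ 0.58839804 -0.0177405   0.3689609 ] 0.06878476716014845
scene [212. 223. 234.] [212. 212. 211.]
top [354. 343. 332.] [225. 223. 221.]
```

View pics/end.png

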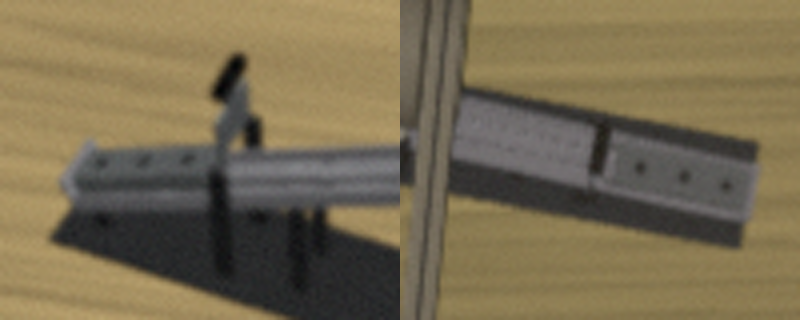

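The end picture shows three clips in line against the stop, with scene-crop holes at (101,161), (144,160) and (188,158). The gate handle is raised at (228,75) and the arm is clear. I'll hand it in.

```bash
python3 -c "
from plant import *
print(close_job())"
```

```text
the job is handed in; nothing more can be done
None
```

I loaded both loose clips behind the closed gate and then raised it. The last pictures show all three clips lying feet down against the stop. I handed the job in at about 21.6 s of the 64 s; no verdict was reported.

- **Loading:** clip_flat went straight from the bench into the lane. clip_side was first tipped onto its feet by pushing the top of its web, then loaded the same way. A picture taken before the gate moved showed the three clips flush in a row.
- **Gate:** I lifted the handle about 37 mm and let go. It is still raised in the last picture, and the arm is well clear of it.
- **Left alone:** I never reached for the wrench, the tape or the carton. The wrench looked unmoved in later views. I did not measure any of the three again at the end.
- **Accuracy:** The final clip positions were judged by eye, with the hole spacing roughly as predicted, so they are not measured to the millimetre. My first chute overlay disagreed with clip_first by about 8 mm. I took this to be my assumed contact point on the vertical gate plate, and the refit agreed within about 2 pixels. The tool drifted up to about 1.6° off vertical during the job, with no visible effect.

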